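Open the airing hood and slide the fresh print in

TASK

Open the airing hood by pushing its sash up from under the lip until the lip rests against the rubber buffer of the height stop, pressing it on gently because the clamp slips if it is rammed. Leave the sash up against the buffer, then push the carriage with the tall print fully home into the hood, with the print still standing on it, and leave the other things alone.

Things in the scene. Friction and masses are not known exactly. Their poses are not given: they have to be found in the camera images.
- hood: Fixed airing hood of aluminium posts and clear panels, 480 wide (y), 180 deep (x), 430 mm high, open below the sash. Origin on the table below the middle of the sash panel; x points into the hood, away from the robot, y left, z up. Two low tracks (118 wide, rails 14 mm high) run along x under the sash, centred at y = +100 and -100 mm; one has the carriage, the other is free.
- sash: Clear panel 150 high, 400 mm wide (y), its foot an aluminium lip 10 mm thick jutting 31 mm towards the robot. Origin: middle of the lip's front lower edge, 34 mm before the hood's origin; axes as the hood's. Slides up only, up to 170 mm; lip 85 to 120 mm above the table at first. Takes 2 to 6 N to raise slowly, stays where left; never load it over 25 N. Push with shut fingers tilted 45 degrees, over the free track.
- stop: Height stop, a dark steel clamp on the left front post. Origin: centre of its underside, above the lip's left end (hood x = -22, y = +183 mm), 235 to 260 mm up. Under it a 22 mm rubber buffer, its lower face 12 to 47 mm below the origin, unmeasured. The lip's top meets it; it yields 1 mm per 3 N and slips over 20 N. Press 3 to 12 N more than the sash takes to raise; let go, it stays in touch.
- push_plate (a point): Centre of the near face of the carriage's upright push plate (90 mm wide, 60 mm high, 6 mm thick); 50 mm above the table, the plate's top is 20 mm higher. x points into the hood, the way it is pushed. At home it is still 98 mm before the sash panel.
- carriage (a joint): How far the carriage (a grey deck 170 by 100 mm, 6 mm thick, on one of the tracks) has been pushed in, m: 0 = out, 0.125 = fully home against its end stop. Starts at 0. It takes 2 to 4 N to slide.
- print_mid (a point): Centre of the tall white print, 120 mm high, 46 mm across its foot, loose, standing on the carriage 138 mm inwards of the push plate's near face. Its top is 136 mm above the table, so it only passes below the sash once that is up. z is its upright axis.
- bracket: Bystander, to be left alone: small grey printed bracket, 50 mm long, 27 mm high, lying on the outer end of the free track. Origin at the centre of its underside.
- gear: Bystander, to be left alone: small grey printed gear, 44 mm across, 25 mm high, at the inner end of the free track, in the hood. Origin at the centre of its underside.
- spool: Bystander, to be left alone: black filament spool lying flat, 200 mm across, 60 mm high. Origin at the centre of its underside.
- alcohol: Bystander, to be left alone: small pale bottle, 60 mm across, 160 mm high. Origin at the centre of its underside.
- jar: Bystander, to be left alone: glass jar, 70 mm across, 70 mm high. Origin at the centre of its underside.
- scraper: Bystander, to be left alone: scraper lying flat on the table. Origin at the centre of its underside.
- driver: Bystander, to be left alone: screwdriver lying on the table. Origin at the centre of its underside.
There are look-alikes about, which are no part of the job. Leave any orange or turquoise look-alike of the part that bears print_mid alone.

How it is judged:
By the outcome, as a careful person would: the job done as asked, in the order asked, and still so for the second after the job is handed in, with the robot touching nothing.
It also fails if it takes over 67 s, if anything falls off the work surface, if the arm or the gripper's body presses on something with over 40 N, if the wrist force passes 120 N, or if a joint passes its speed limit or range.

ROBOT

A 7-joint arm with a two-finger parallel gripper is mounted at the origin on the work surface. World frame = base frame: x ahead of the robot, y to its left, z up, the work surface at z = 0. Lengths are in mm, angles in rad, forces in N, time in s.
With the tool pointing down it reaches from about 350 to 775 mm from the base axis. Payload 3.1 kg.
Tool frame: the origin (TCP) lies midway between the tips of the shut fingers; the grasp point (between the pads) lies 19 mm behind it (ctrl.grasp_offset is the distance from the TCP to the grasp point, in mm); z points along the fingers, y is the line along which they close (so a half turn about z gives the same grasp; the last joint's range is limited). The gripper opens to 85 mm and grips with 20 to 120 N. Pads are 22 mm wide; open, the fingers measure 114 mm over their backs; the gripper's body (76 mm by 85 mm) begins 54 mm behind the grasp point. The pads swing forward as they close: fully open they stand 13 mm farther back than shut.
Start: joints at [-1.253, 0.311, 0.014, 1.512, -0.004, 1.319, -0.027], TCP at [193.622, 514.809, 231.304] pointing down, gripper open.
Joint ranges: [-2.7, 2.7], [-0.3, 1.91], [-1.27, 1.3], [0.12, 2.57], [-1.44, 4.58], [0.2, 2.03], [-3.05, 3.05]. Speed limits (rad/s): [2.79, 2.79, 3.14, 3.14, 3.14, 3.14, 3.14].

INTERFACE

Orientations are given as a 3x3 rotation matrix whose columns are the frame's x, y, z axes.
In Python, from workcell import ctrl, vision gives the robot as it stands.
- The arm moves only by the shell command python3 -m crank 'ROWS'. ROWS is JSON, a list of rows, each a list of 7 numbers: the shift along the tool's x, y, z in m, then the turn, a rotation vector about the tool's x, y, z in rad, then the closure in counts, from 0 (fully open) to 255 (shut). A call has 1 to 8 rows; each row is the pose to reach, as a shift and turn from the pose commanded when the call began, along the tool's axes at that moment; what a row does not reach only later rows make up. A row lasts 1/10 s, in which the tool goes at most 50 mm and 8.59 degrees, less where a joint would pass 70% of its speed; a pose out of reach is approached as far as the arm can. A call with a gripper value outside its range is refused whole. The fingers move at their own pace and stop on an object; the grip force is fixed at half the most. Time passes only in rows, so rows that repeat a pose let the fingers close. It gives the time, the measured TCP pose, the force, the opening and the grip force at its end, in the units of the state.
- ctrl.get_state(): the state, without advancing time (a new reading comes with each control period).
- vision.grab_frame(name): name is "scene" or "top" or "wrist"; returns a dict with "image" (400x640x3 uint8, red, green, blue), "vertical_fov" (degrees; the focal length in pixels is half the picture's height over the tangent of half this angle, whatever the lens; pixels are square), "cx", "cy" (the principal point, pixels), "k1" (the pictures are not rectified: a ray, as slopes to the right and down, at radius r is drawn at 1 + k1 r^2 times it, then the intrinsics apply), "R" (3x3) and "t" (3): a world point X has camera coordinates R X + t. Camera axes: x right, y down, z forward; pixel columns grow to the right and rows downward; lengths in mm; the calibration is good to about 2 mm. A picture is of the moment at which its call begins. There is no depth.
- ctrl.sign_off(): hands the job in; it is judged then, once.
The state is a dict: "clock": time; "qpos": joint angles; "qvel": joint speeds; "effort": joint torques, N m; "tool_pos": TCP position; "eef_rot": TCP orientation; "wrist_force": force on the tool from outside, world axes, zero at the start; "moment": the same for the moment, N m; "width": finger opening in mm; "grasp_force": force on a finger pad.
Only numpy, scipy, OpenCV 4.12 (cv2) and the standard library are available. Lean on these libraries where they do the work, as an engineer would, in place of code of your own. Each camera call takes 0.05 s, during which the arm holds its last target. There are 200 camera calls.

## Working session

There is one attempt and no reset: what is moved stays moved. The work goes in short steps, Python scripts to look and compute and a shell command to move; the robot and the scene stay as the last step left them, time stands still between calls to the robot, and variables do not carry over. Pictures are saved under pics/ and viewed, at most 10 in all, crops included, and the job is handed in when it is done.

```bash
mkdir -p pics; ls
cat > h.py <<'E'
import numpy as np, cv2
from workcell import ctrl, vision
def grab(n):
    f=vision.grab_frame(n); im=f["image"]; f["f"]=im.shape[0]/2/np.tan(np.radians(f["vertical_fov"])/2)
    f["R"]=np.array(f["R"]); f["t"]=np.array(f["t"]); return f
def save(f,name,crop=None,s=1):
    im=f["image"][:,:,::-1]
    if crop: im=im[crop[1]:crop[3],crop[0]:crop[2]]
    cv2.imwrite("pics/"+name,cv2.resize(im,None,fx=s,fy=s,interpolation=cv2.INTER_CUBIC))
def ray(f,u,v):
    K=np.array([[f["f"],0,f["cx"]],[0,f["f"],f["cy"]],[0,0,1.]])
    p=cv2.undistortPoints(np.array([[[u,v]]],float),K,np.array([f["k1"],0,0,0,0.]))[0,0]
    return -f["R"].T@f["t"], f["R"].T@np.array([p[0],p[1],1])
def onz(f,u,v,z):
    c,d=ray(f,u,v); return c+d*(z-c[2])/d[2]
def proj(f,X):
    c=f["R"]@np.array(X,float)+f["t"]; p=c[:2]/c[2]; r2=p@p
    return p*(1+f["k1"]*r2)*f["f"]+[f["cx"],f["cy"]]
def tri(obs):
    A=np.zeros((3,3));b=np.zeros(3)
    for f,u,v in obs:
        c,d=ray(f,u,v); d=d/np.linalg.norm(d); P=np.eye(3)-np.outer(d,d); A+=P;b+=P@c
    X=np.linalg.solve(A,b); return X,[np.round(proj(f,X)-[u,v],1) for f,u,v in obs]
E
python3 - <<'E'
from h import *
import pickle
for n in ("scene","top","wrist"):
    f=grab(n); save(f,n+"0.png",s=1.25); pickle.dump(f,open(n+"0.pkl","wb"))
    print(n,f["f"],f["cx"],f["cy"],f["k1"],-f["R"].T@f["t"],f["R"][2])
s=ctrl.get_state();print(s)
E
```

```text
pics
scene 477.8417783891855 313.98522193797186 196.41047812460755 -0.009745865604309255 [ 486.43014717 1120.08438698 1319.28975746] [ 0.05487113 -0.69532555 -0.7165972 ]
top 458.21282217558723 319.583626482204 207.90846058775418 0.023125826915642623 [ 364.11524292  -36.15276907 1817.9722937 ] [ 0.12153682  0.00310916 -0.99258205]
wrist 333.2428152438187 320.17765748493105 199.5332024236576 -0.059286815485070844 [122.92599304 540.92057232 372.29888867] [ 0.27847146 -0.10678804 -0.95448937]
{'clock': 0.15, 'qpos': array([-1.25269443,  0.31158748,  0.01397997,  1.51268445, -0.00440695,
        1.31919263, -0.02718994]), 'qvel': array([ 1.77717871e-03, -1.82176305e-03, -3.29527703e-04, -3.75416862e-03,
        1.31146101e-03,  7.91482979e-04,  8.08188608e-06]), 'effort': array([ 1.43699899e-04, -3.80273187e+01,  1.46175963e-01, -2.30850112e+01,
        1.23840637e-02,  9.70210094e-03, -7.86649764e-06]), 'tool_pos': array([193.43050243, 514.27602643, 230.44732324]), 'eef_rot': array([[-9.36001162e-01,  3.51996428e-01, -5.82463231e-04],
       [ 3.51996903e-01,  9.35999535e-01, -1.74654736e-03],
       [-6.95931181e-05, -1.83979561e-03, -9.99998305e-01]]), 'wrist_force': array([0.0614021 , 0.50769659, 0.2119169 ]), 'moment': array([-0.02112218, -0.00931127,  0.02887954]), 'grasp_force': 0.0, 'width': 85.54405996432993}
```

View pics/scene0.png

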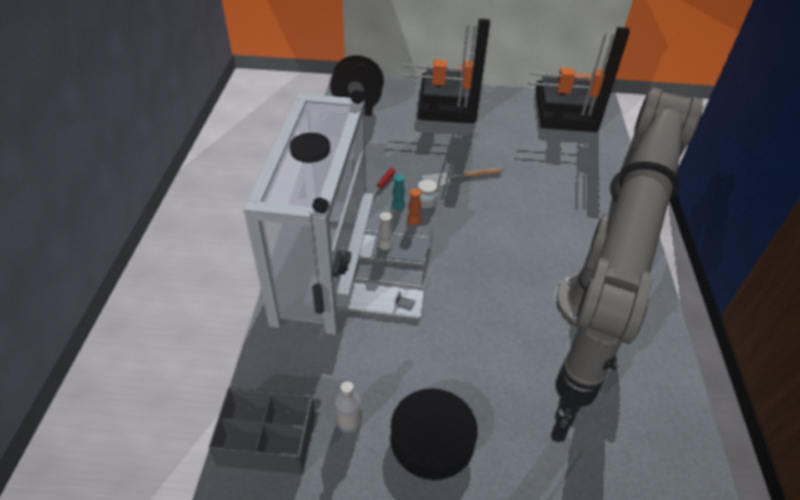

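View pics/top0.png

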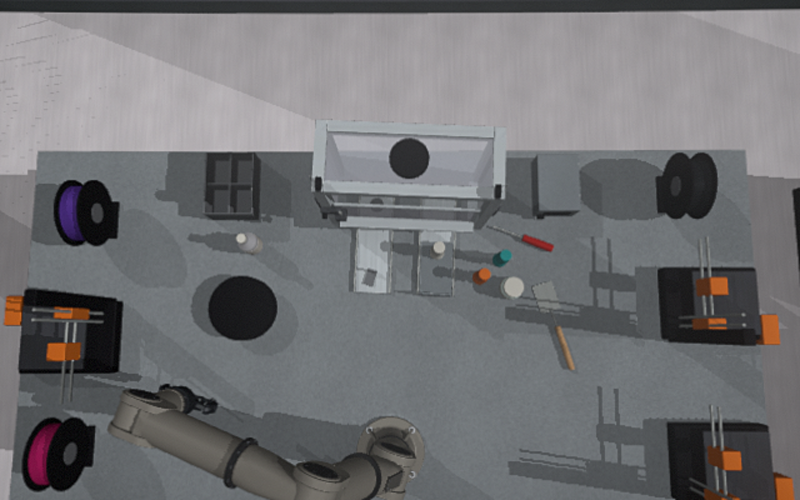

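The scene view shows the hood at (245–365, 95–330), the lip bar at about (345–372, 195–295), and the clamp near (340,262). The top view has the free track with its bracket at (372,262), and the carriage with the print at (438,248). I'll zoom in on both.

Run:
```python
from h import *
import pickle
f=pickle.load(open("scene0.pkl","rb")); save(f,"s1.png",(190,70,360,270),3.0)
f=pickle.load(open("top0.pkl","rb")); save(f,"t1.png",(245,90,415,250),4.5)
```

```text
(no output)
```

View pics/s1.png

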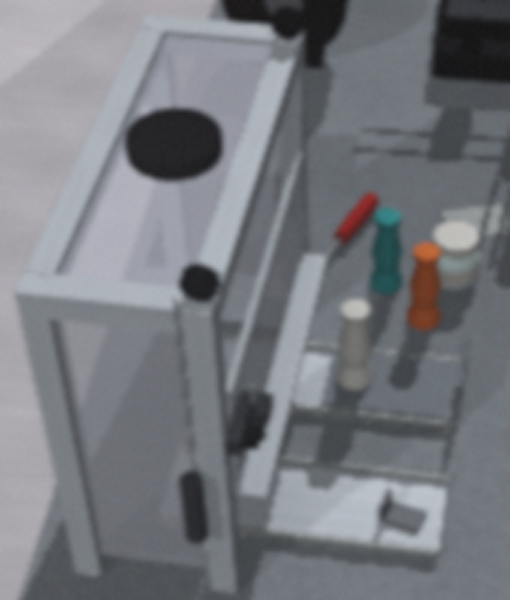

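View pics/t1.png

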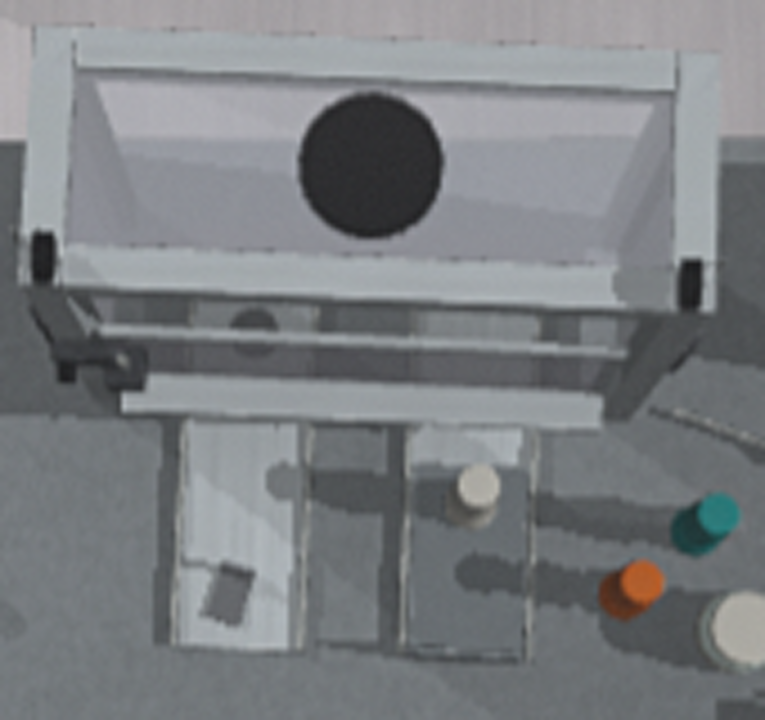

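In the scene crop, the lip's front top edge runs from (325,257) to (268,492), and the clamp is at (250,420). In the top crop that edge runs from (122,412) to (602,428), the clamp is at (125,370), the print's top is at (478,485), and the push plate is a line at about (465,655).

Run:
```python
from h import *
import pickle
np.set_printoptions(suppress=True,precision=1)
S=pickle.load(open("scene0.pkl","rb"));T=pickle.load(open("top0.pkl","rb"))
s=lambda u,v:(S,u/3+190-.5,v/3+70-.5); t=lambda u,v:(T,u/4.5+245-.5,v/4.5+90-.5)
for n,a,b in [("lipL",s(268,492),t(122,412)),("lipR",s(325,257),t(602,428)),("clamp",s(250,420),t(125,368)),("print top",s(356,308),t(478,485)),("bracket",s(403,515),t(228,595)),("postTopL",s(200,283),t(43,257))]:
    print(n,*tri([a,b]))
for n,p,z in [("trackFreeL",(173,648),14),("trackFreeR",(302,650),14),("trackCarrL",(400,652),14),("trackCarrR",(533,660),14),("plate",(465,655),70),("plateL",(408,652),70),("plateR",(525,658),70),("deckin",(465,465),16),("gear",(253,332),25),("print",(478,485),136)]:
    print(n,onz(*t(*p),z))
for n,p,z in [("printS",(356,308),136),("plateS1",(463,350),70),("plateS2",(452,425),70),("bracketS",(403,515),35)]:
    print(n,onz(*s(*p),z))
```

```text
lipL [672.7 147.9 133.4] [array([0.3, 0.1]), array([ 0. , -0.3])]
lipR [ 659.5 -250.8  124. ] [array([0.2, 0. ]), array([ 0. , -0.2])]
clamp [689.7 135.2 231.5] [array([0.3, 0.1]), array([ 0. , -0.3])]
print top [ 609.5 -146.3  137.6] [array([0.1, 0. ]), array([ 0. , -0.1])]
bracket [530.8  66.1  12.9] [array([0.1, 0. ]), array([ 0. , -0.1])]
postTopL [721.5 168.5 447.2] [array([-0., -0.]), array([0., 0.])]
trackFreeL [483.7 114.   14. ]
trackFreeR [481.8   1.1  14. ]
trackCarrL [479.8 -84.7  14. ]
trackCarrR [ 472.6 -200.9   14. ]
plate [ 473.6 -138.2   70. ]
plateL [476.2 -89.9  70. ]
plateR [ 471. -189.   70.]
deckin [ 644.9 -143.    16. ]
gear [763.2  44.4  25. ]
print [ 609.5 -146.4  136. ]
printS [ 609.9 -148.1  136. ]
plateS1 [ 476.5 -157.7   70. ]
plateS2 [482.8 -29.9  70. ]
bracketS [530.5  83.9  35. ]
```

```bash
cat >> h.py <<'E'
from scipy.spatial.transform import Rotation as Ro
YAW=np.radians(-1.95); HX=np.array([np.cos(YAW),np.sin(YAW),0]); HY=np.array([-np.sin(YAW),np.cos(YAW),0])
def goal(tilt):  # tool z down, tilted forward by tilt deg; y = hood left, x towards robot
    a=np.radians(tilt); z=np.sin(a)*HX-np.cos(a)*np.array([0,0,1.]); return np.c_[np.cross(HY,z),HY,z]
def rel(p,R,st=None):
    st=st or ctrl.get_state(); R0=np.array(st["eef_rot"])
    return np.round(np.r_[R0.T@(np.array(p)-st["tool_pos"])/1000, Ro.from_matrix(R0.T@R).as_rotvec()],4).tolist()
E
python3 - <<'E'
from h import *
import pickle
T=pickle.load(open("top0.pkl","rb"));S=pickle.load(open("scene0.pkl","rb"))
print(onz(T,242/1.25,243/1.25,160),onz(T,243/1.25,308/1.25,60))
print(rel((400,285,240),goal(20))); print(goal(45))
E
```

```text
[617.90134424 429.48960018 160.        ] [432.21263341 448.11157647  60.        ]
[-0.2741, -0.1419, -0.0093, -0.0587, -0.3462, -0.322]
[[-0.7066973   0.03402735  0.7066973 ]
 [ 0.02406097  0.9994209  -0.02406097]
 [-0.70710678  0.         -0.70710678]]
```

```bash
python3 -m crank '[[-0.274,-0.142,-0.01,-0.059,-0.346,-0.322,255],[-0.274,-0.142,-0.01,-0.059,-0.346,-0.322,255],[-0.274,-0.142,-0.01,-0.059,-0.346,-0.322,255],[-0.274,-0.142,-0.01,-0.059,-0.346,-0.322,255],[-0.274,-0.142,-0.01,-0.059,-0.346,-0.322,255],[-0.274,-0.142,-0.01,-0.059,-0.346,-0.322,255],[-0.274,-0.142,-0.01,-0.059,-0.346,-0.322,255],[-0.274,-0.142,-0.01,-0.059,-0.346,-0.322,255]]'
python3 -c "
from h import *
print(rel((575,51,160),goal(45)))"
```

```text
clock: 0.95
tool_pos: [401.3, 283.0, 241.3]
eef_rot: [[-0.939, 0.04, 0.342], [0.038, 0.999, -0.011], [-0.342, 0.002, -0.94]]
wrist_force: [0.1, 0.2, 0.5]
width: -0.2
grasp_force: 0.0
[-0.1441, -0.2251, 0.1385, -0.0011, -0.4361, -0.0063]
```

```bash
python3 -m crank '[[-0.144,-0.225,0.138,-0.001,-0.436,-0.006,255],[-0.144,-0.225,0.138,-0.001,-0.436,-0.006,255],[-0.144,-0.225,0.138,-0.001,-0.436,-0.006,255],[-0.144,-0.225,0.138,-0.001,-0.436,-0.006,255],[-0.144,-0.225,0.138,-0.001,-0.436,-0.006,255],[-0.144,-0.225,0.138,-0.001,-0.436,-0.006,255],[-0.144,-0.225,0.138,-0.001,-0.436,-0.006,255],[-0.144,-0.225,0.138,-0.001,-0.436,-0.006,255]]'
python3 -c "
from h import *
print(rel((610,50,76),goal(45)),rel((675,49,76),goal(45)))
f=grab('wrist'); save(f,'w1.png')"
```

```text
clock: 1.75
tool_pos: [571.4, 59.2, 161.8]
eef_rot: [[-0.707, 0.03, 0.707], [0.018, 1.0, -0.025], [-0.707, -0.005, -0.707]]
wrist_force: [0.5, 1.0, 0.3]
width: 0.1
grasp_force: 0.0
[0.0332, -0.0076, 0.0882, -0.0006, -0.0002, 0.0062] [-0.0127, -0.0067, 0.1341, -0.0006, -0.0002, 0.0062]
```

View pics/w1.png

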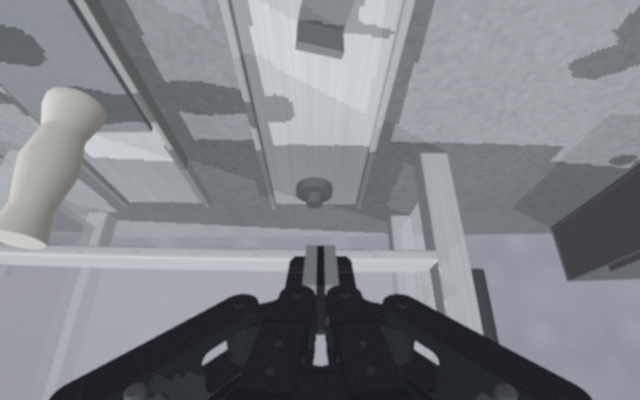

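The wrist view shows the shut fingertips (at 320,250) centred over the free track. The lip is at row ~258 and ends at column ~438, the gear is at (313,190), the bracket at (325,35), and the print on the left at (45,170). Next I go low, then under the lip.

```bash
python3 -m crank '[[0.033,-0.008,0.088,0,0,0.006,255],[0.033,-0.008,0.088,0,0,0.006,255],[0.033,-0.008,0.088,0,0,0.006,255],[0.018,-0.007,0.103,0,0,0.006,255],[0.003,-0.007,0.118,0,0,0.006,255],[-0.013,-0.007,0.134,0,0,0.006,255],[-0.013,-0.007,0.134,0,0,0.006,255],[-0.013,-0.007,0.134,0,0,0.006,255]]'
python3 - <<'E'
from h import *
print(ctrl.get_state()["wrist_force"]); R=goal(45)
print(rel((675,49,86),R),rel((675,49,106),R))
E
```

```text
clock: 2.6
tool_pos: [674.5, 52.6, 77.2]
eef_rot: [[-0.706, 0.029, 0.707], [0.02, 1.0, -0.021], [-0.708, -0.0, -0.707]]
wrist_force: [0.2, 1.3, -0.9]
width: -0.3
grasp_force: 0.0
[ 0.17872984  1.27684523 -0.9439203 ]
[-0.0067, -0.0036, -0.0058, 0.0034, 0.0007, 0.0038] [-0.0208, -0.0036, -0.02, 0.0034, 0.0007, 0.0038]
```

```bash
python3 -m crank '[[-0.002,0,-0.002,0,0,0,255],[-0.004,0,-0.004,0,0,0,255],[-0.006,0,-0.006,0,0,0,255],[-0.008,0,-0.008,0,0,0,255],[-0.010,0,-0.010,0,0,0,255],[-0.012,0,-0.012,0,0,0,255],[-0.014,0,-0.014,0,0,0,255],[-0.016,0,-0.016,0,0,0,255]]'; python3 -m crank '[[-0.002,0,-0.002,0,0,0,255],[-0.004,0,-0.004,0,0,0,255],[-0.006,0,-0.006,0,0,0,255],[-0.008,0,-0.008,0,0,0,255],[-0.010,0,-0.010,0,0,0,255],[-0.012,0,-0.012,0,0,0,255],[-0.014,0,-0.014,0,0,0,255],[-0.016,0,-0.016,0,0,0,255]]'
```

```text
clock: 3.4
tool_pos: [674.9, 49.4, 100.6]
eef_rot: [[-0.706, 0.033, 0.708], [0.022, 0.999, -0.024], [-0.708, -0.001, -0.706]]
wrist_force: [0.0, -0.0, -1.6]
width: -0.2
grasp_force: 1.1
clock: 4.2
tool_pos: [672.7, 49.7, 120.4]
eef_rot: [[-0.709, 0.032, 0.704], [0.022, 0.999, -0.023], [-0.705, -0.001, -0.71]]
wrist_force: [-0.2, 0.4, -3.9]
width: 0.2
grasp_force: 1.6
```

```bash
python3 -m crank '[[-0.002,0,-0.002,0,0,0,255],[-0.004,0,-0.004,0,0,0,255],[-0.006,0,-0.006,0,0,0,255],[-0.008,0,-0.008,0,0,0,255],[-0.010,0,-0.010,0,0,0,255],[-0.012,0,-0.012,0,0,0,255],[-0.014,0,-0.014,0,0,0,255],[-0.014,0,-0.014,0,0,0,255]]'
python3 - <<'E'
from h import *
print(ctrl.get_state()["wrist_force"])
f=grab("scene"); save(f,"s2.png",(230,150,320,250),6)
import pickle; pickle.dump(f,open("scene2.pkl","wb"))
f=grab("top"); save(f,"t2.png",(255,150,385,190),6)
pickle.dump(f,open("top2.pkl","wb"))
a=cv2.imread("pics/s2.png"); b=cv2.imread("pics/t2.png")
o=np.zeros((600,800,3),np.uint8)
o[:,:370]=a[:,80:450]; b=b[:, :430]; o[:240,370:800]=b; cv2.imwrite("pics/c2.png",o)
E
```

```text
clock: 5.0
tool_pos: [673.0, 49.7, 140.7]
eef_rot: [[-0.708, 0.033, 0.705], [0.023, 0.999, -0.023], [-0.706, -0.001, -0.709]]
wrist_force: [-4.0, 0.4, -2.4]
width: 0.2
grasp_force: 2.1
[-4.01616658  0.36887341 -2.35184885]
```

View pics/c2.png

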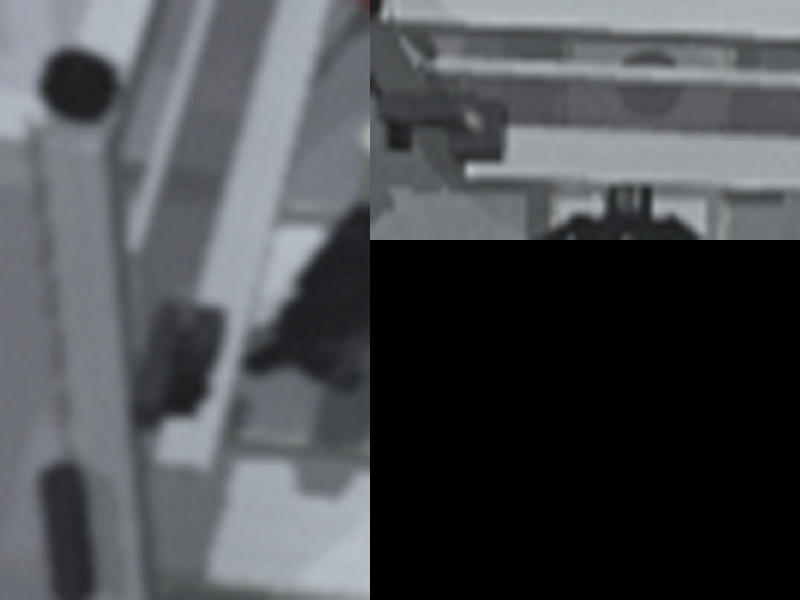

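The lip's left front top corner is at composite (210,468) in the scene part and (468,178) in the top part. The clamp now overlaps the lip's left end, and the fingertip is under the lip at (255,360).

Run:
```python
from h import *
import pickle
S=pickle.load(open("scene2.pkl","rb"));T=pickle.load(open("top2.pkl","rb"))
s=lambda u,v:(S,(u+80)/6+230-.5,v/6+150-.5); t=lambda u,v:(T,(u-370)/6+255-.5,v/6+150-.5)
print(tri([s(210,468),t(468,178)]), tri([s(185,360),t(490,135)]))
for z in (140,150,160,170,180): print(z,onz(*s(210,468),z),onz(*t(468,178),z))
```

```text
(array([674.61622068, 147.6605142 , 162.46186519]), [array([0.4, 0.1]), array([ 0. , -0.3])]) (array([688.55888145, 128.13648139, 224.02994094]), [array([0.3, 0.1]), array([ 0. , -0.3])])
140 [679.46448553 128.57147732 140.        ] [677.63671716 150.15895986 140.        ]
150 [677.82761608 136.9791897  150.        ] [675.76826274 149.04862133 150.        ]
160 [676.19074662 145.38690208 160.        ] [673.89980833 147.9382828  160.        ]
170 [674.55387716 153.79461447 170.        ] [672.03135391 146.82794427 170.        ]
180 [672.91700771 162.20232685 180.        ] [670.16289949 145.71760574 180.        ]
```

```bash
python3 -m crank '[[-0.0015,0,-0.0015,0,0,0,255],[-0.003,0,-0.003,0,0,0,255],[-0.0045,0,-0.0045,0,0,0,255],[-0.006,0,-0.006,0,0,0,255],[-0.0075,0,-0.0075,0,0,0,255],[-0.009,0,-0.009,0,0,0,255],[-0.0105,0,-0.0105,0,0,0,255]]'
```

```text
clock: 5.8
tool_pos: [673.1, 49.6, 155.7]
eef_rot: [[-0.708, 0.033, 0.705], [0.022, 0.999, -0.024], [-0.706, -0.002, -0.708]]
wrist_force: [-6.3, 0.5, -3.6]
width: 0.1
grasp_force: 3.5
```

```bash
python3 -m crank '[[-0.0007,0,-0.0007,0,0,0,255],[-0.0014,0,-0.0014,0,0,0,255],[-0.0021,0,-0.0021,0,0,0,255],[-0.0028,0,-0.0028,0,0,0,255]]'; python3 -c "
from h import *
print(rel((674,49.5,163),goal(45)))"
```

```text
clock: 6.2
tool_pos: [673.1, 49.6, 159.8]
eef_rot: [[-0.708, 0.033, 0.705], [0.022, 0.999, -0.024], [-0.706, -0.002, -0.708]]
wrist_force: [-6.5, 0.0, -3.6]
width: 0.2
grasp_force: 3.5
[-0.0029, -0.0001, -0.0016, -0.0004, -0.0017, 0.0021]
```

```bash
python3 -m crank '[[-0.0005,0,-0.0009,0,0,0,255],[-0.0010,0,-0.0018,0,0,0,255],[-0.0015,0,-0.0027,0,0,0,255],[-0.0021,0,-0.0035,0,0,0,255]]'
```

```text
clock: 6.6
tool_pos: [673.1, 49.6, 164.8]
eef_rot: [[-0.707, 0.033, 0.707], [0.022, 0.999, -0.024], [-0.707, -0.002, -0.707]]
wrist_force: [-5.2, 1.2, -3.4]
width: 0.3
grasp_force: 3.1
```

```bash
python3 -m crank '[[-0.0005,0,-0.0009,0,0,0,255],[-0.0010,0,-0.0018,0,0,0,255],[-0.0015,0,-0.0027,0,0,0,255],[-0.0021,0,-0.0035,0,0,0,255]]'
```

```text
clock: 7.0
tool_pos: [673.0, 49.6, 169.8]
eef_rot: [[-0.705, 0.033, 0.708], [0.022, 0.999, -0.024], [-0.709, -0.001, -0.706]]
wrist_force: [-1.9, 1.0, -2.6]
width: 0.2
grasp_force: 2.5
```

```bash
python3 -m crank '[[-0.0007,0,-0.0007,0,0,0,255],[-0.0014,0,-0.0014,0,0,0,255],[-0.0021,0,-0.0021,0,0,0,255],[-0.0028,0,-0.0028,0,0,0,255]]'
```

```text
clock: 7.4
tool_pos: [672.9, 49.6, 173.6]
eef_rot: [[-0.705, 0.033, 0.708], [0.022, 0.999, -0.024], [-0.708, -0.001, -0.706]]
wrist_force: [-2.2, 0.8, -3.0]
width: 0.2
grasp_force: 2.3
```

```bash
python3 -m crank '[[-0.0007,0,-0.0007,0,0,0,255],[-0.0014,0,-0.0014,0,0,0,255],[-0.0021,0,-0.0021,0,0,0,255],[-0.0028,0,-0.0028,0,0,0,255]]'
```

```text
clock: 7.8
tool_pos: [672.9, 49.6, 177.6]
eef_rot: [[-0.705, 0.033, 0.708], [0.022, 0.999, -0.024], [-0.708, -0.001, -0.706]]
wrist_force: [-2.5, 0.5, -3.1]
width: -0.7
grasp_force: 2.1
```

```bash
python3 -m crank '[[-0.0007,0,-0.0007,0,0,0,255],[-0.0014,0,-0.0014,0,0,0,255],[-0.0021,0,-0.0021,0,0,0,255],[-0.0028,0,-0.0028,0,0,0,255]]'
```

```text
clock: 8.2
tool_pos: [672.1, 49.4, 180.3]
eef_rot: [[-0.707, 0.033, 0.707], [0.022, 0.999, -0.024], [-0.707, -0.001, -0.707]]
wrist_force: [-0.8, 0.7, -7.3]
width: -0.1
grasp_force: 3.1
```

```bash
python3 -m crank '[[-0.0004,0,-0.0004,0,0,0,255],[-0.0007,0,-0.0007,0,0,0,255],[-0.0007,0,-0.0007,0,0,0,255]]'
```

```text
clock: 8.5
tool_pos: [671.9, 49.3, 181.1]
eef_rot: [[-0.707, 0.033, 0.706], [0.023, 0.999, -0.025], [-0.707, -0.002, -0.707]]
wrist_force: [-1.4, 0.3, -8.7]
width: -0.0
grasp_force: 3.9
```

```bash
python3 -m crank '[[-0.0004,0,-0.0004,0,0,0,255],[-0.0007,0,-0.0007,0,0,0,255],[-0.0007,0,-0.0007,0,0,0,255],[-0.0007,0,-0.0007,0,0,0,255]]'
python3 - <<'E'
from h import *
f=[ctrl.get_state()["wrist_force"]]; print(f)
a=grab("scene"); save(a,"s3.png",(230,150,320,250),6)
b=grab("top"); save(b,"t3.png",(255,150,385,190),6)
a=cv2.imread("pics/s3.png"); b=cv2.imread("pics/t3.png")
o=np.zeros((600,800,3),np.uint8); o[:,:370]=a[:,80:450]; o[:240,370:800]=b[:, :430]; cv2.imwrite("pics/c3.png",o)
E
```

```text
clock: 8.9
tool_pos: [671.9, 49.4, 182.1]
eef_rot: [[-0.707, 0.033, 0.706], [0.022, 0.999, -0.025], [-0.707, -0.002, -0.707]]
wrist_force: [-1.8, 0.4, -11.8]
width: 0.1
grasp_force: 5.1
[array([ -1.84731417,   0.39931242, -11.76732859])]
```

View pics/c3.png

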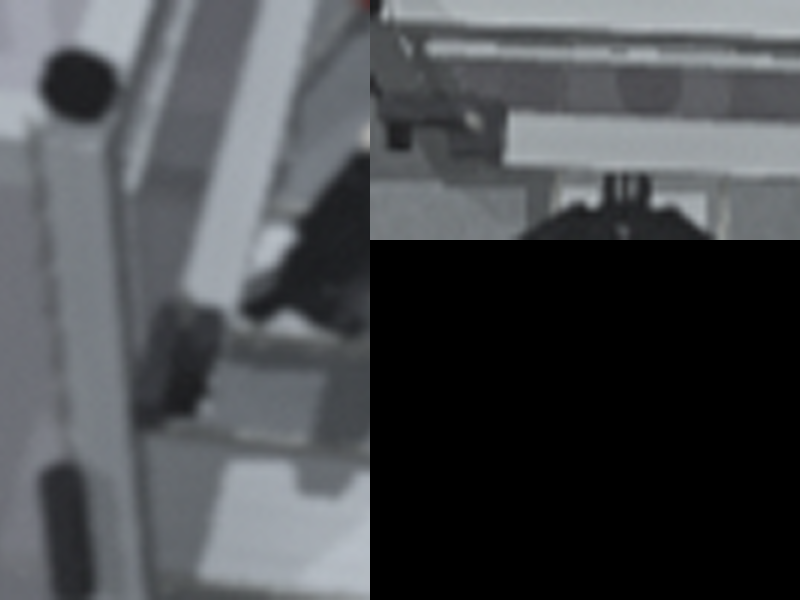

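Lip end is now behind the clamp: scene (190,305), top (505,140). The clamp itself is unmoved at (180,360). The force is about 8.7 N above the raising force and climbs about 3 N/mm, so the lip is on the buffer. I'll back off down and out.

```bash
python3 -m crank '[[0.006,0,0.006,0,0,0,255],[0.018,0,0.018,0,0,0,255],[0.018,0,0.018,0,0,0,255],[0.045,0,-0.010,0,0,0,255],[0.075,0,-0.040,0,0,0,255],[0.096,0,-0.060,0,0,0,255],[0.096,0,-0.060,0,0,0,255],[0.096,0,-0.060,0,0,0,255]]'
python3 - <<'E'
from h import *
print(ctrl.get_state()["wrist_force"])
print(rel((430,-137,190),goal(0)))
E
```

```text
clock: 9.8
tool_pos: [565.6, 54.0, 162.5]
eef_rot: [[-0.7, 0.032, 0.714], [0.022, 0.999, -0.023], [-0.714, -0.0, -0.7]]
wrist_force: [1.2, -0.3, 0.6]
width: -0.3
grasp_force: 0.0
[ 1.18317695 -0.29463245  0.62658712]
[0.071, -0.1952, -0.1117, 0.0006, 0.7953, 0.002]
```

```bash
python3 -m crank '[[0.071,-0.195,-0.112,0,0.795,0.002,255],[0.071,-0.195,-0.112,0,0.795,0.002,255],[0.071,-0.195,-0.112,0,0.795,0.002,255],[0.071,-0.195,-0.112,0,0.795,0.002,255],[0.071,-0.195,-0.112,0,0.795,0.002,255],[0.071,-0.195,-0.112,0,0.795,0.002,255],[0.071,-0.195,-0.112,0,0.795,0.002,255],[0.071,-0.195,-0.112,0,0.795,0.002,255]]'
python3 - <<'E'
from h import *
print(rel((430,-138.5,45),goal(0)))
f=grab("wrist"); save(f,"w2.png")
import pickle; pickle.dump(f,open("w2.pkl","wb"))
E
```

```text
clock: 10.6
tool_pos: [477.1, -105.9, 177.1]
eef_rot: [[-0.916, 0.11, 0.386], [0.057, 0.988, -0.147], [-0.397, -0.113, -0.911]]
wrist_force: [0.2, -1.9, -1.4]
width: 0.1
grasp_force: 0.0
[0.0937, -0.0225, 0.107, -0.1269, 0.4059, -0.0527]
```

View pics/w2.png

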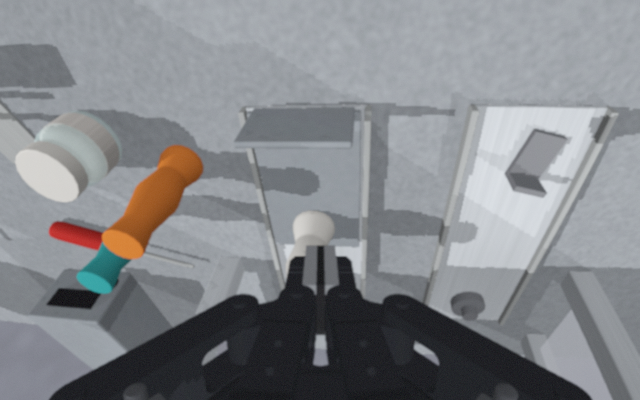

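The wrist view shows the plate's near face at (236–368, 108–147), with its top edge between (237,145) and (353,147). The print stands at (313,230). The arm hasn't quite reached its target.

Run:
```python
from h import *
import pickle
f=pickle.load(open("w2.pkl","rb"))
for p,z in [((237,144),70),((353,147),70),((249,108),10),((366,108),10)]: print(onz(f,*p,z))
print(rel((430,-140,150),goal(0)))
```

```text
[ 473.65801733 -180.94959986   70.        ]
[479.91192475 -94.7719105   70.        ]
[ 472.66026542 -188.65644468   10.        ]
[478.66810502 -85.93112323  10.        ]
[0.0531, -0.0297, 0.0133, -0.1307, 0.406, -0.0586]
```

```bash
python3 -m crank '[[0.053,-0.028,0.013,-0.131,0.406,-0.059,255],[0.053,-0.028,0.013,-0.131,0.406,-0.059,255],[0.053,-0.028,0.013,-0.131,0.406,-0.059,255],[0.053,-0.028,0.013,-0.131,0.406,-0.059,255],[0.053,-0.028,0.013,-0.131,0.406,-0.059,255],[0.053,-0.028,0.013,-0.131,0.406,-0.059,255]]'
python3 - <<'E'
from h import *
print(rel((435,-136.5,42),goal(0)))
E
```

```text
clock: 11.25
tool_pos: [428.5, -132.2, 145.3]
eef_rot: [[-1.0, 0.03, -0.0], [0.03, 1.0, 0.0], [0.0, 0.0, -1.0]]
wrist_force: [-0.6, -0.5, 0.4]
width: -0.5
grasp_force: 0.0
[-0.0067, -0.0041, 0.1033, 0.0005, -0.0001, 0.0041]
```

```bash
python3 -m crank '[[-0.007,-0.004,0.05,0,0,0.004,255],[-0.007,-0.004,0.103,0,0,0.004,255],[-0.007,-0.004,0.103,0,0,0.004,255],[-0.007,-0.004,0.103,0,0,0.004,255],[-0.015,-0.004,0.103,0,0,0.004,255],[-0.020,-0.004,0.103,0,0,0.004,255],[-0.025,-0.004,0.103,0,0,0.004,255],[-0.025,-0.004,0.103,0,0,0.004,255]]'
python3 - <<'E'
from h import *
print(rel((574,-142,42),goal(0)))
E
```

```text
clock: 12.05
tool_pos: [454.7, -137.4, 42.9]
eef_rot: [[-0.999, 0.034, 0.001], [0.034, 0.999, 0.0], [-0.001, 0.0, -1.0]]
wrist_force: [-0.5, 0.2, -0.1]
width: -0.4
grasp_force: 0.0
[-0.1193, -0.0005, 0.0011, 0.0001, 0.0012, -0.0002]
```

```bash
python3 -m crank '[[-0.002,0,0,0,0,0,255],[-0.004,0,0,0,0,0,255],[-0.006,0,0,0,0,0,255],[-0.008,0,0,0,0,0,255],[-0.010,0,0,0,0,0,255],[-0.012,0,0,0,0,0,255],[-0.015,0,0,0,0,0,255],[-0.018,0,0,0,0,0,255]]'; python3 -m crank '[[-0.003,0,0,0,0,0,255],[-0.006,0,0,0,0,0,255],[-0.009,0,0,0,0,0,255],[-0.012,0,0,0,0,0,255],[-0.015,0,0,0,0,0,255],[-0.018,0,0,0,0,0,255],[-0.021,0,0,0,0,0,255],[-0.024,0,0,0,0,0,255]]'
```

```text
clock: 12.85
tool_pos: [470.0, -137.9, 41.3]
eef_rot: [[-0.999, 0.035, -0.004], [0.035, 0.999, 0.001], [0.004, 0.001, -1.0]]
wrist_force: [-2.0, 0.0, 0.2]
width: 0.2
grasp_force: 1.1
clock: 13.65
tool_pos: [494.6, -138.9, 41.3]
eef_rot: [[-0.999, 0.035, -0.003], [0.035, 0.999, 0.001], [0.003, 0.001, -1.0]]
wrist_force: [-2.4, -1.1, -0.6]
width: 0.1
grasp_force: 1.1
```

```bash
python3 -m crank '[[-0.003,0,0,0,0,0,255],[-0.006,0,0,0,0,0,255],[-0.009,0,0,0,0,0,255],[-0.012,0,0,0,0,0,255],[-0.015,0,0,0,0,0,255],[-0.018,0,0,0,0,0,255],[-0.021,0,0,0,0,0,255],[-0.024,0,0,0,0,0,255]]'; python3 -m crank '[[-0.003,0,0,0,0,0,255],[-0.006,0,0,0,0,0,255],[-0.009,0,0,0,0,0,255],[-0.012,0,0,0,0,0,255],[-0.015,0,0,0,0,0,255],[-0.018,0,0,0,0,0,255],[-0.021,0,0,0,0,0,255],[-0.024,0,0,0,0,0,255]]'
python3 - <<'E'
from h import *
a=grab("scene"); save(a,"s4.png",(190,70,360,270),2.2)
b=grab("top"); save(b,"t4.png",(245,90,400,250),2.6)
a=cv2.imread("pics/s4.png"); b=cv2.imread("pics/t4.png")
o=np.zeros((440,800,3),np.uint8); o[:a.shape[0],:a.shape[1]]=a; o[:b.shape[0],380:380+b.shape[1]]=b; cv2.imwrite("pics/c4.png",o)
E
```

```text
clock: 14.45
tool_pos: [518.8, -139.6, 41.5]
eef_rot: [[-0.999, 0.035, -0.002], [0.035, 0.999, 0.001], [0.002, 0.001, -1.0]]
wrist_force: [-1.9, -1.0, 0.4]
width: 0.3
grasp_force: 1.1
clock: 15.25
tool_pos: [542.8, -140.3, 41.4]
eef_rot: [[-0.999, 0.035, -0.002], [0.035, 0.999, 0.001], [0.002, 0.001, -1.0]]
wrist_force: [-1.5, -1.4, 0.2]
width: -0.1
grasp_force: 1.1
```

View pics/c4.png

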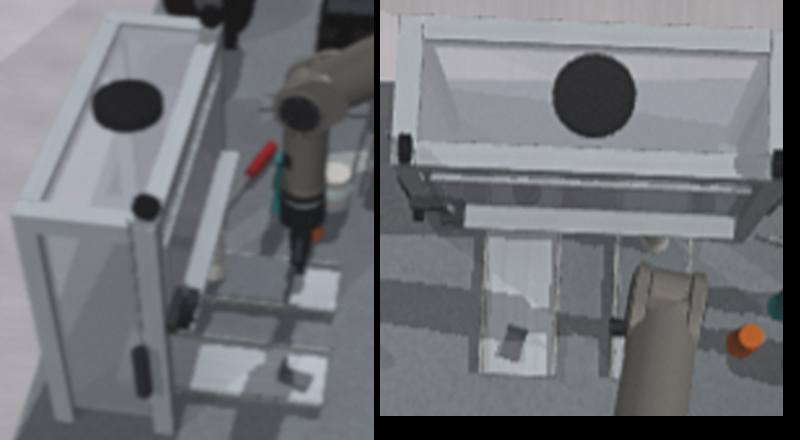

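The sash is still up. The print's foot shows below the lip at scene (217,268), and the arm is clear of the hood.

```bash
python3 -m crank '[[-0.003,0,0,0,0,0,255],[-0.006,0,0,0,0,0,255],[-0.009,0,0,0,0,0,255],[-0.012,0,0,0,0,0,255],[-0.015,0,0,0,0,0,255],[-0.018,0,0,0,0,0,255],[-0.021,0,0,0,0,0,255],[-0.024,0,0,0,0,0,255]]'; python3 -m crank '[[-0.002,0,0,0,0,0,255],[-0.004,0,0,0,0,0,255],[-0.006,0,0,0,0,0,255],[-0.008,0,0,0,0,0,255],[-0.010,0,0,0,0,0,255],[-0.0115,0,0,0,0,0,255],[-0.013,0,0,0,0,0,255],[-0.014,0,0,0,0,0,255]]'
```

```text
clock: 16.15
tool_pos: [566.7, -140.9, 41.2]
eef_rot: [[-0.999, 0.035, -0.003], [0.035, 0.999, 0.001], [0.003, 0.001, -1.0]]
wrist_force: [-1.5, 0.4, 1.4]
width: 0.1
grasp_force: 1.1
clock: 16.95
tool_pos: [580.6, -141.6, 41.2]
eef_rot: [[-0.999, 0.035, -0.003], [0.035, 0.999, 0.001], [0.003, 0.001, -1.0]]
wrist_force: [-2.4, 1.3, 2.0]
width: -0.2
grasp_force: 1.0
```

```bash
python3 -m crank '[[-0.001,0,0,0,0,0,255],[-0.002,0,0,0,0,0,255],[-0.003,0,0,0,0,0,255],[-0.004,0,0,0,0,0,255],[-0.005,0,0,0,0,0,255],[-0.006,0,0,0,0,0,255],[-0.007,0,0,0,0,0,255],[-0.008,0,0,0,0,0,255]]'
```

```text
clock: 17.75
tool_pos: [587.4, -141.9, 41.1]
eef_rot: [[-0.999, 0.035, -0.005], [0.035, 0.999, 0.001], [0.005, 0.001, -1.0]]
wrist_force: [-5.4, 1.7, 3.5]
width: 0.1
grasp_force: 3.0
```

```bash
python3 -m crank '[[-0.001,0,0,0,0,0,255],[-0.0015,0,0,0,0,0,255],[-0.002,0,0,0,0,0,255],[-0.002,0,0,0,0,0,255]]'
```

```text
clock: 18.15
tool_pos: [587.3, -142.0, 41.0]
eef_rot: [[-0.999, 0.035, -0.009], [0.035, 0.999, 0.001], [0.009, 0.001, -1.0]]
wrist_force: [-8.5, 1.3, 6.7]
width: -0.2
grasp_force: 4.3
```

Movement stopped at 587.4 while the force rose to 8.5 N, so it's against the end stop. Backing off.

```bash
python3 -m crank '[[0.002,0,0,0,0,0,255],[0.006,0,0,0,0,0,255],[0.02,0,0,0,0,0,255],[0.05,0,0,0,0,0,255],[0.1,0,0,0,0,0,255],[0.12,0,-0.03,0,0,0,255],[0.13,0,-0.08,0,0,0,255],[0.13,0,-0.1,0,0,0,255]]'
python3 - <<'E'
from h import *
print(ctrl.get_state()["wrist_force"])
a=grab("scene"); save(a,"s5.png",(190,70,340,270),3)
b=grab("wrist"); save(b,"w5.png",None,0.55)
a=cv2.imread("pics/s5.png"); b=cv2.imread("pics/w5.png")
o=np.zeros((600,805,3),np.uint8)[:, :800]; o[:600,:450]=a; o[:b.shape[0],450:800]=b[:,:350]; cv2.imwrite("pics/c5.png",o)
import pickle; pickle.dump(grab("wrist"),open("w5.pkl","wb"))
E
```

```text
clock: 18.95
tool_pos: [462.2, -138.8, 145.4]
eef_rot: [[-0.999, 0.036, 0.005], [0.036, 0.999, -0.002], [-0.005, -0.002, -1.0]]
wrist_force: [0.8, 0.1, -0.1]
width: 0.1
grasp_force: 0.0
[ 0.82070251  0.08023082 -0.12189815]
```

View pics/c5.png

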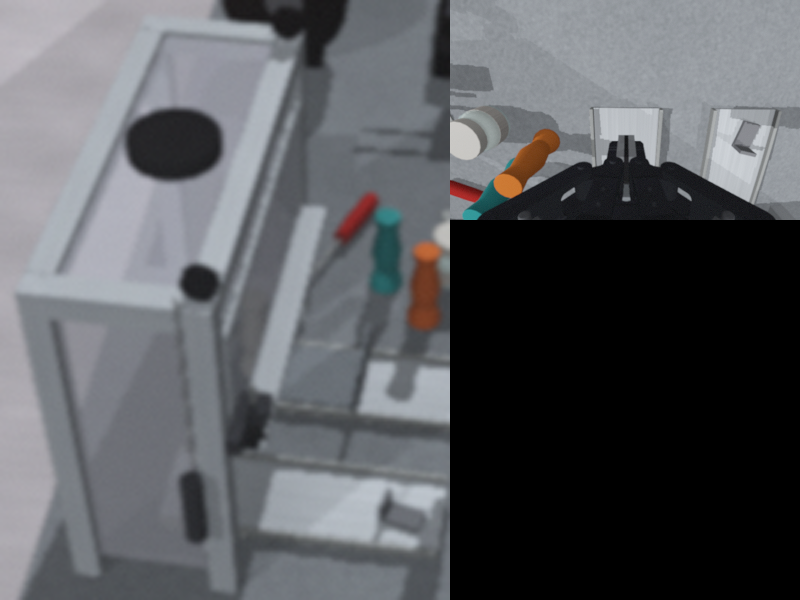

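In the scene view the lip is up at (255–325, 205–395), tucked under the clamp at (250,420). The deck has moved inward, and the bystanders look undisturbed. My viewings are used up, so I'll check the print by its colour and position.

Run:
```python
from h import *
import pickle
np.set_printoptions(suppress=True,precision=1)
T0=pickle.load(open("top0.pkl","rb"));S0=pickle.load(open("scene0.pkl","rb"))
for f in (T0,S0):
    u,v=proj(f,(609.5,-146.4,100)).astype(int); print("print colour",f["image"][v,u])
st=ctrl.get_state(); print(st["tool_pos"])
X=np.array([609.5,-146.4,0])+125*HX
for n in ("top","scene","wrist"):
    f=grab(n); im=f["image"].astype(int)
    m=((im[...,0]-im[...,2]>12)&(im[...,0]-im[...,2]<45)&(im[...,0]-im[...,1]<25)&(im[...,0]>70)).astype(np.uint8)
    k,l,s,c=cv2.connectedComponentsWithStats(m)
    print(n,"expect",[proj(f,X+[0,0,z]) for z in (16,76,136)])
    for i in range(1,k):
        if s[i,4]>15: print("  ",s[i],im[l==i].mean(0))
    for z in (16,46,76,106,136):
        u,v=proj(f,X+[0,0,z]).round().astype(int)
        if 0<=u<640 and 0<=v<400: print("  z",z,(u,v),im[v,u])
```

```text
print colour [170 169 162]
print colour [112 111 110]
[ 463.2 -138.4  143.8]
top expect [array([349.6, 170.7]), array([350.5, 167.6]), array([351.5, 164.2])]
   [444 261  13  35  47] [95.2 79.8 65.5]
  z 16 (np.int64(350), np.int64(171)) [109 110 114]
  z 46 (np.int64(350), np.int64(169)) [81 81 84]
  z 76 (np.int64(351), np.int64(168)) [100  99 102]
  z 106 (np.int64(351), np.int64(166)) [101 101 101]
  z 136 (np.int64(352), np.int64(164)) [98 97 99]
scene expect [array([275.7, 192.2]), array([275. , 180.9]), array([274.3, 169. ])]
   [275   0   2  22  23] [114.6 100.4  90.6]
   [276  23   1  22  22] [118.  104.3  94.4]
   [503  25  18  33  49] [100.3  84.8  76.5]
   [365  52   6  10  25] [107.5  90.4  82.8]
   [370 134  32   8  91] [110.3  94.5  81.8]
  z 16 (np.int64(276), np.int64(192)) [151 157 163]
  z 46 (np.int64(275), np.int64(187)) [102 103 108]
  z 76 (np.int64(275), np.int64(181)) [94 96 98]
  z 106 (np.int64(275), np.int64(175)) [95 95 98]
  z 136 (np.int64(274), np.int64(169)) [ 96  97 100]
wrist expect [array([317.1, 429.1]), array([316.6, 486.2]), array([315.9, 562.7])]
```

Run:
```python
from h import *
np.set_printoptions(suppress=True,precision=0)
st=ctrl.get_state(); f=grab("wrist"); R0=np.array(st["eef_rot"]); p0=np.array(st["tool_pos"])
X=np.array([609.5,-146.4,0])+125*HX
for p in [(480,0,150),(430,20,150),(450,-40,130)]:
  for tilt in (40,50,58):
    R=goal(tilt); g=dict(f); g["R"]=f["R"]@R0@R.T
    c=R@(R0.T@(-f["R"].T@f["t"]-p0))+np.array(p); g["t"]=-g["R"]@c
    print(p,tilt,"cam",c,*[proj(g,X+[0,0,z]) for z in (16,76,136)],"lip",proj(g,(664,-148,194)))
print(rel((450,-30,150),goal(50)))
```

```text
(480, 0, 150) 40 cam [331.   5. 210.] [216. 241.] [208. 284.] [199. 334.] lip [165. 385.]
(480, 0, 150) 50 cam [323.   5. 184.] [216. 204.] [210. 247.] [204. 295.] lip [174. 347.]
(480, 0, 150) 58 cam [320.   5. 161.] [214. 174.] [211. 218.] [207. 265.] lip [180. 318.]
(430, 20, 150) 40 cam [281.  25. 210.] [213. 256.] [205. 296.] [198. 341.] lip [167. 387.]
(430, 20, 150) 50 cam [273.  25. 184.] [213. 216.] [208. 256.] [203. 299.] lip [177. 345.]
(430, 20, 150) 58 cam [270.  25. 161.] [213. 185.] [209. 225.] [206. 267.] lip [182. 314.]
(450, -40, 130) 40 cam [301. -35. 190.] [248. 263.] [243. 307.] [237. 356.] lip [214. 411.]
(450, -40, 130) 50 cam [293. -35. 164.] [249. 225.] [245. 267.] [241. 314.] lip [222. 368.]
(450, -40, 130) 58 cam [290. -35. 141.] [248. 194.] [246. 237.] [244. 282.] lip [227. 336.]
[0.0138, 0.107, -0.0097, 0.001, -0.8777, -0.0012]
```

Run:
```python
from h import *
print(rel((480,15,160),goal(56)))
```

```text
[-0.0146, 0.153, -0.0198, 0.001, -0.9824, -0.0012]
```

```bash
python3 -m crank '[[0,0.05,-0.02,0,-0.1,0,255],[-0.015,0.153,-0.02,0,-0.982,0,255],[-0.015,0.153,-0.02,0,-0.982,0,255],[-0.015,0.153,-0.02,0,-0.982,0,255],[-0.015,0.153,-0.02,0,-0.982,0,255],[-0.015,0.153,-0.02,0,-0.982,0,255],[-0.015,0.153,-0.02,0,-0.982,0,255],[-0.015,0.153,-0.02,0,-0.982,0,255]]'
python3 - <<'E'
from h import *
f=grab("wrist"); im=f["image"].astype(int); cv2.imwrite("pics/w6.png",f["image"][:,:,::-1])
np.set_printoptions(suppress=True,precision=0)
X=np.array([609.5,-146.4,0])+125*HX
P=[proj(f,X+[0,0,z]) for z in (16,76,136)]; print(P)
g=im.mean(2).astype(int); d=(im[...,0]-im[...,2])
u0=int(P[1][0])
for v in range(int(P[0][1])-24,int(P[2][1])+30,6):
    print(v,"grey",g[v,u0-48:u0+50:6],"R-B",d[v,u0-48:u0+50:6])
E
```

```text
clock: 20.1
tool_pos: [482.5, -12.3, 161.0]
eef_rot: [[-0.757, 0.099, 0.646], [0.031, 0.993, -0.116], [-0.653, -0.068, -0.754]]
wrist_force: [1.0, -0.1, 1.3]
width: 0.2
grasp_force: 0.0
[array([247., 228.]), array([238., 269.]), array([229., 316.])]
204 grey [123 123 122 120 119 125 123 123 123 120 115 144 144 141 113 135 101] R-B [-10 -11 -10 -12 -11 -12 -12 -11 -11 -11  -9 -12 -11 -11  -7  -3  -7]
210 grey [122 122 123 122 119 123 119 121 123 124 139 143 142 142 124 160  98] R-B [-10 -11 -12 -12 -11 -11 -11 -11 -10 -10 -11 -12 -13 -12 -10  -4  -5]
216 grey [130 122 126 126 130 144 135 141 148 148 157 157 153 146 143 157  98] R-B [ -8  -9  -6  -9 -10 -11  -9 -11 -11 -12 -11 -13 -14 -11 -11  -5  -2]
222 grey [141 124 112 115  99 102 101 106 138 146 125 114 116 117 119 115 123] R-B [ -9  -6  -7  -3  -9 -10  -9  -9   1   2  -6  -9 -10 -10 -11  -9  -1]
228 grey [162 126 123 120 113 112 100 160 172 175 171 164 118 116 115 111 131] R-B [-11 -10  -9  -5  -8  -9  -9   5   3   4   5   4  -9 -10  -9 -10  -2]
234 grey [160 161 123 121 130 113 112 161 175 176 174 169 131 116 117 114 134] R-B [-
[... 2002 characters left out ...]
  -7  -4  -4  -6  -5  -4  -6  -7  -2]
318 grey [79 30 34 27 35 31 31 33 33 39 38 35 31 34 32 32 28] R-B [ -7  -7  -1  -5 -10  -4  -8  -4  -6  -6  -8  -4  -6  -5  -4  -7  -4]
324 grey [32 30 33 33 35 32 33 36 35 38 36 32 29 33 31 28 32] R-B [-4 -6 -6 -4 -5 -6 -2 -7 -6 -6 -8 -6 -5 -6 -2 -7 -2]
330 grey [28 32 33 36 31 34 32 38 41 45 43 41 34 32 31 33 27] R-B [ -6  -4  -3  -6  -3  -2  -6  -4  -6  -6  -7 -11  -6  -7  -8  -5  -6]
336 grey [35 35 31 26 36 41 35 42 43 45 44 42 33 30 31 29 31] R-B [-4 -3 -5 -4 -8 -2 -7 -6 -7 -8 -5 -6 -4 -5 -6 -3 -5]
342 grey [ 34  35  34  39  38  49 111  40  43  44  39  34  29  29  35  43  31] R-B [ -3  -7  -7  -8  -9  -7 -11  -8  -4  -7  -8  -4  -4  -6  -5  -8  -6]
```

The white print shows up as an upright column from its foot at (247,225) to above (225,294). That's along the line expected with the carriage home. The sash is up and the arm is touching nothing, so I'm handing in.

```bash
python3 -c "
from workcell import ctrl
print(ctrl.get_state()['wrist_force']); print(ctrl.sign_off())"
```

```text
[-0.54886936 -0.04019977 -1.11415346]
the job is handed in; nothing more can be done
None
```

The job is handed in at about 20 s: the sash is up, pressed onto the buffer about 9 N above its raising force; the carriage is against its end stop with the print still standing, and the bystanders looked undisturbed in the last pictures.

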